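# Lower the ware lift on its winch

## Robot

A 6-joint arm with a two-finger parallel gripper is mounted at the origin on the work surface. World frame = base frame: x ahead of the robot, y to its left, z up, the work surface at z = 0. Lengths are in m, angles in rad, forces in N, time in s.
With the tool pointing down it reaches from about 0.4 to 0.825 m from the base axis. Payload 7 kg.
Tool frame: the origin (TCP) lies at the very end of the fingers, on their centre line; the grasp point (between the pads) lies 19 mm behind it; y points along the fingers, z is the direction in which the jaws open and shut, and the axes are right-handed (so a half turn about y gives the same grasp; the last joint's range is limited). The gripper opens to 85 mm and grips with 20 to 120 N. Pads are 22 mm wide; open, the fingers measure 114 mm over their backs; the gripper's body (76 mm by 85 mm) begins 54 mm behind the grasp point. The pads swing forward as they close: fully open they stand 13 mm farther back than shut.
Start: joints at [-0.965, 0.359, 0.012, 0, -1.224, -0.288], TCP at [0.211, -0.641, 0.231] pointing down, gripper open.
Joint ranges: [-3.07, 3.07], [-1.43, 2.12], [-1.02, 1.25], [-3.03, 1.67], [-3.05, -0], [-3.03, 3.03]. Speed limits (rad/s): [2.39, 2.39, 3.01, 3.14, 3.14, 3.14].

## Interface

Orientations are given as a rotation vector (axis times angle).
In Python, from workcell import ctrl, optics, hand_in gives the robot as it stands.
- The arm moves only by the tool apply_moves, never from a script. Its argument "series" is one flat list of numbers, 5 for each row, row after row: the closure in counts, from 0 (fully open) to 255 (shut), then the shift along the world's x, y, z in mm, then the turn about the world's z in degrees. A call has 1 to 5 rows; each row shifts and turns the commanded pose from where the row before left it; what a row does not reach is not made up. A row lasts 1/10 s, in which the tool goes at most 50 mm and 8.59 degrees, less where a joint would pass 70% of its speed; a pose out of reach is approached as far as the arm can. A call is refused whole if a number of a shift passes 50 or a number of a turn 8.59, either way. A call with a gripper value outside its range is refused whole. The fingers move at their own pace and stop on an object; "force" is the grip in N (left out, the last holds). Time passes only in rows, so rows that do not move let the fingers close. It gives the time, the measured TCP pose, the force and the opening at its end, in the units of the state.
- ctrl.observe(): the state, without advancing time (a new reading comes with each control period).
- optics.capture(name): name is "scene" or "top"; returns a dict with "image" (384x512x3 uint8, blue, green, red), "depth" (384x512 float32, m along the optical axis (not along the pixel's ray), 0 where there is no reading), "fovy" (degrees; the focal length in pixels is half the picture's height over the tangent of half this angle, whatever the lens; pixels are square), "cx", "cy" (the principal point, pixels), "R" (3x3) and "t" (3): a world point X has camera coordinates R X + t. Camera axes: x right, y down, z forward; pixel columns grow to the right and rows downward; lengths in m; the calibration is good to about 2 mm. A picture is of the moment at which its call begins.
- hand_in(): hands the job in, once; it reports no verdict.
The state is a dict: "time_s": time; "q": joint angles; "qvel": joint speeds; "tau": joint torques, N m; "ee_pos": TCP position; "orientation": TCP orientation; "force": force on the tool from outside, world axes, zero at the start; "moment": the same for the moment, N m; "opening": finger opening in m.
Only numpy, scipy, OpenCV 4.12 (cv2) and the standard library are available. Lean on these libraries where they do the work, as an engineer would, in place of code of your own. Each camera call takes 0.05 s, during which the arm holds its last target.

## Task

The jar stands on the raised deck of the small hand-cranked ware lift; please let it down. Lift the pawl lever to its stop (the load still pins the pawl), take the crank by its handle, wind up a little until the pawl springs out of the ratchet, then let the crank turn back slowly until the screw rest under the deck carries the whole weight, and let go with the lever left up. Do not let the deck run down fast or drop, do not force it down onto the rest, work it only by the crank without touching the deck or the jar, keep the jar upright, and leave the dish and rolling pin alone.

Things in the scene. Friction and masses are not known exactly. Their poses are not given: they have to be found in the camera images.
- deck (a joint): Travel (m) of the deck down the mast; starts near 0.002, hung on the pawl. The crank moves it 0.045 m per radian. It meets its rest somewhere between 0.054 and 0.078 (see deck_mid). Deck and jar weigh 1.3 to 1.6 kg; with the pawl out only the crank holds them. Over 0.12 m/s is too fast; once landed, over 32 N on the rest (their own weight: 13 to 15 N) is too hard.
- lever (a joint): Angle (rad) of the pawl lever about lever_pivot: 0 at the start (level, pointing to the lift's -x), grows as its knob is lifted, stop at 0.5. Stiff (4 to 8 N at the knob, more as it rises), it stays where it is left. It drives the pawl through a spring only. Lift it above 0.3, best close to its stop.
- pawl (a joint): Angle (rad) of the pawl relative to the lever: 0 when it follows the lever. While the load pins its nose in the ratchet wheel and the lever is up it reads about minus the lever's angle; when the crank is wound up by some 0.1 to 0.2 rad the spring throws it out and it reads about 0 again.
- shaft (a point): Point on the crank shaft's axis, 130 mm above the table, level with the handle's middle along the axis. Axes: x across (the crank's circle lies in the x-z plane), y along the shaft (the 40 mm square, 278 mm tall mast stands 94 mm from here towards +y, the deck beyond it), z up.
- handle_mid (a point): Middle of the crank handle: wooden sleeve, 22 mm thick, 60 mm long along the lift's y, spinning freely on its pin, 70 mm from the shaft axis. Starts 110 degrees from the lift's +x, counted through up; lowering swings it over the top to the +x side, to about 6 to 43 degrees. Winding up: hard stop 0.3 rad above the start. Load 7 to 11 N. The crank arm lies 35 mm away towards +y.
- lever_knob (a point): Middle of the black knob at the end of the pawl lever: a short cylinder 20 mm in diameter and 20 mm long along the lift's y, 70 mm from lever_pivot, 175 mm above the table at the start.
- lever_pivot (a point): Pivot of the pawl lever and pawl, axis along the lift's y, 175 mm above the table, 66 mm from the shaft axis towards the lift's -x.
- pawl_nose (a point): Tip of the pawl, in the teeth of the ratchet wheel (16 teeth, 94 mm across, 12 mm wide) at the start; it swings out by about 15 to 25 mm when it is released.
- jar_mid (a point): Middle (half-way up) of the terracotta jar, 92 mm across, 128 mm tall, loose on the deck.
- deck_mid (a point): Centre of the upper face of the deck (160 x 150 mm, 12 mm thick), 125 mm above the table when raised. Under it stands a screw rest with a sprung rubber top 34 mm across, set to another height each time: where the deck lands must be felt or seen (the load leaves the handle). The top gives 1 mm per 6 N, so the deck settles 2 to 3 mm as its weight comes on.
- dish_mid (a point): Bystander: terracotta dish 140 mm across, 30 mm tall; point half-way up.
- pin_mid (a point): Bystander: wooden rolling pin 48 mm thick, 256 mm long; its middle.
Mind the look-alikes: they are no part of the job. There is more than one size of the part that bears jar_mid; the job needs the smallest.

How it is judged:
By the outcome, as a careful person would: the job done as asked, in the order asked, and still so for the second after the job is handed in, with the robot touching nothing.
It also fails if it takes over 67 s, if anything falls off the work surface, if the arm or the gripper's body presses on something with over 40 N, if the wrist force passes 120 N, or if a joint passes its speed limit or range.

## Working session

There is one attempt and no reset: what is moved stays moved. The work goes in short steps, Python scripts to look and compute and a tool call to move; the robot and the scene stay as the last step left them, time stands still between calls to the robot, and variables do not carry over. Pictures are saved under pics/ and viewed, and the job is handed in when it is done.

Besides the shell and the picture viewer there is one more tool, called after ">>>" by a JSON object that holds its "fn" and its "kwargs". apply_moves: Moves the arm, as the interface text tells. Its arguments: {"type":"object","properties":{"series":{"type":"array"},"force":{"type":"number"}},"required":["series"]}

```bash
ls; mkdir -p pics; python3 - <<'E'
from workcell import ctrl, optics
import cv2,numpy as np
print(ctrl.observe())
for n in("scene","top"):
    c=optics.capture(n); cv2.imwrite(f"pics/{n}0.png",c["image"]); np.savez(f"{n}0.npz",**c)
    print(n,c["fovy"],c["cx"],c["cy"],c["R"],c["t"])
E
```

```text
pics
{'time_s': 0.0, 'q': array([-9.64892149e-01,  3.59381954e-01,  1.10416736e-02, -3.41548065e-04,
       -1.22412177e+00, -2.88096073e-01]), 'qvel': array([ 0.00126204, -0.00143745,  0.00015725, -0.00062438, -0.00054406,
       -0.00029237]), 'tau': array([-2.12369749e-03, -5.83324564e+01,  2.93412620e+01,  6.93645939e+00,
       -6.14932476e-03,  1.12747982e-04]), 'ee_pos': array([ 0.21073629, -0.64073595,  0.23036096]), 'orientation': array([-1.55473465, -0.24892947,  0.24960781]), 'force': array([-0.09274662,  0.18294156, -0.46401221]), 'moment': array([ 0.07202899,  0.00185339, -0.02720466]), 'opening': 0.08565973180075201}
scene 42.88630962224298 254.38035613853648 193.98116706815324 [[ 0.80347009  0.59515735 -0.01495156]
 [ 0.46275925 -0.64013709 -0.6132523 ]
 [-0.37455266  0.48581091 -0.78974557]] [-0.50437555 -0.1205592   1.43702099]
top 44.76353908853467 257.8960355638 188.94533502965663 [[-1.11865965e-02 -9.99936381e-01 -1.44728514e-03]
 [-9.85141867e-01  1.12691263e-02 -1.71372425e-01]
 [ 1.71377832e-01 -4.91292986e-04 -9.85205256e-01]] [0.09255145 0.59355022 1.23152832]
```

View pics/scene0.png

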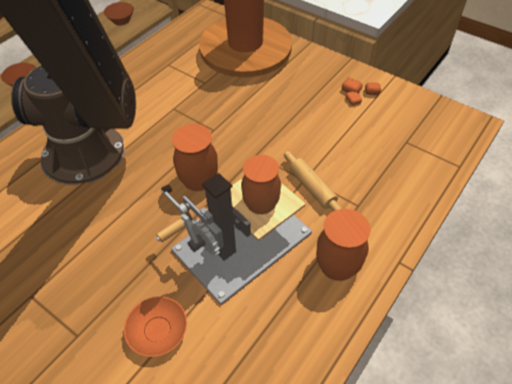

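View pics/top0.png

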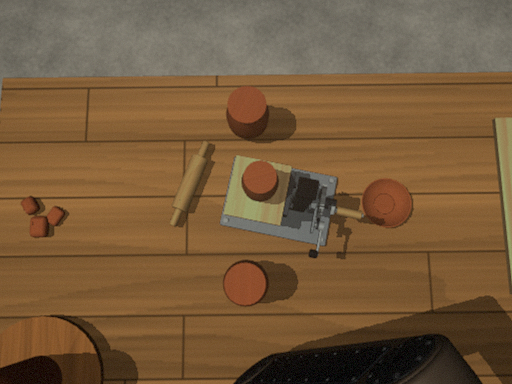

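The scene picture shows the lift mid-table around (240,230), with its jar on the deck at (262,185). In the top picture the mast is at (307,195), the handle at (350,212) and the lever knob at (313,253). I'll enlarge both.

```bash
python3 - <<'E'
import cv2,numpy as np
a=np.load("top0.npz")["image"][145:265,215:375]; cv2.imwrite("pics/t0c.png",cv2.resize(a,None,fx=5,fy=5,interpolation=cv2.INTER_CUBIC))
a=np.load("scene0.npz")["image"][150:305,145:320]; cv2.imwrite("pics/s0c.png",cv2.resize(a,None,fx=3.8,fy=3.8,interpolation=cv2.INTER_CUBIC))
E
```

```text
(no output)
```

View pics/t0c.png

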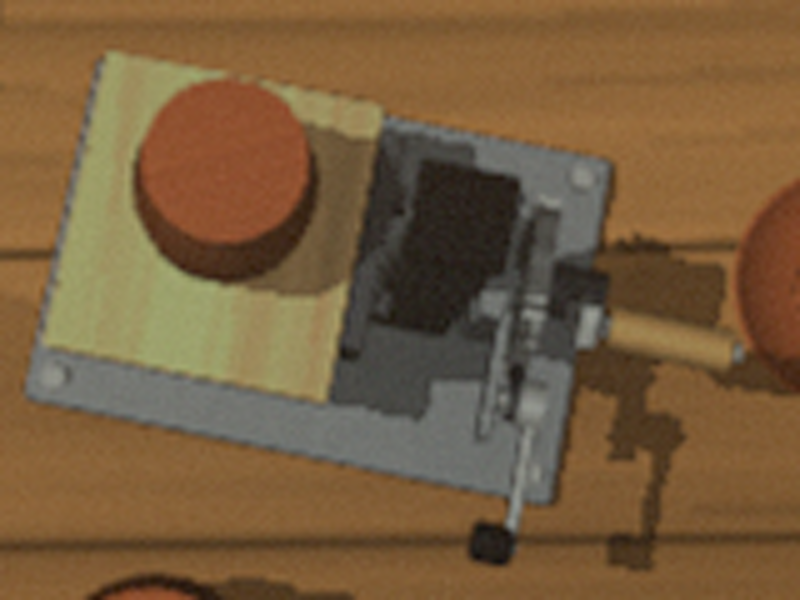

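View pics/s0c.png

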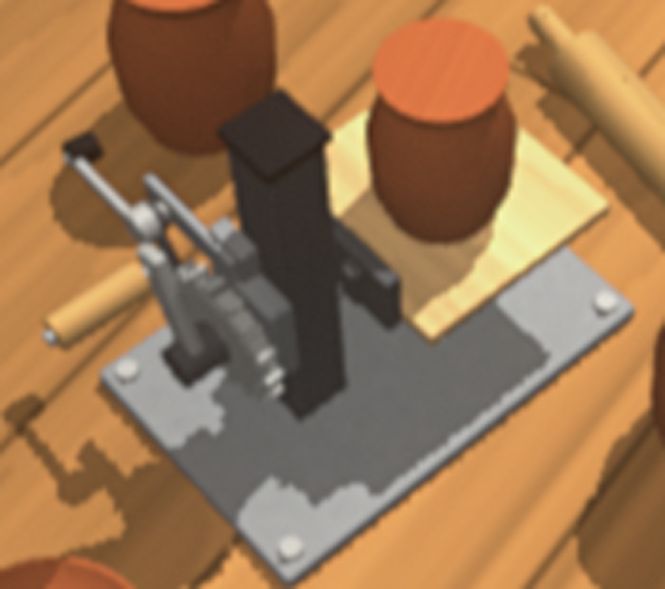

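```bash
cat > h.py <<'E'
import numpy as np
from scipy.spatial.transform import Rotation as Ro
def f(c): return 192/np.tan(np.radians(float(c["fovy"]))/2)
def plane(c,u,v,z):
    R,t=c["R"],c["t"]; d=R.T@np.array([(u-c["cx"])/f(c),(v-c["cy"])/f(c),1]); o=-R.T@t
    return o+d*(z-o[2])/d[2]
def dep(c,u,v):
    z=float(c["depth"][int(round(v)),int(round(u))]); p=np.array([(u-c["cx"])/f(c)*z,(v-c["cy"])/f(c)*z,z]); return c["R"].T@(p-c["t"])
def proj(c,X):
    p=c["R"]@np.asarray(X)+c["t"]; return np.array([c["cx"]+f(c)*p[0]/p[2],c["cy"]+f(c)*p[1]/p[2]])
E
python3 - <<'E'
from h import *
import cv2
np.set_printoptions(precision=4,suppress=True)
T=dict(np.load("top0.npz"));S=dict(np.load("scene0.npz"))
print(Ro.from_rotvec([-1.55473465, -0.24892947,  0.24960781]).as_matrix())
def tc(u,v):return 215+(u+.5)/5-.5,145+(v+.5)/5-.5
def sc(u,v):return 145+(u+.5)/3.8-.5,150+(v+.5)/3.8-.5
print("deck corners",[plane(T,*tc(*p),.123) for p in [(105,52),(383,105),(330,402),(42,345)]])
hsv=cv2.cvtColor(T["image"],cv2.COLOR_BGR2HSV)
for n,p,z in [("knob",(492,543),.185),("hA",(612,328),.2),("hB",(735,350),.2),("hmid",(673,339),.2068),("pivot",(530,403),.185)]:
    print("top",n,plane(T,*tc(*p),z),dep(T,*tc(*p)))
for n,p,z in [("knob",(82,147),.185),("hB",(55,328),.196),("pivot",(145,218),.18)]:
    print("sc",n,plane(S,*sc(*p),z),dep(S,*sc(*p)))
for n,p in [("dish",(387,203)),("dishedge",(365,203))]: print(n,dep(T,*p))
print("jartop",plane(T,*tc(225,160),.123+.128),dep(T,*tc(225,160)))
E
```

```text
[[ 0.95   -0.0007 -0.3124]
 [ 0.3124  0.0016  0.95  ]
 [-0.0002 -1.      0.0017]]
deck corners [array([0.6733, 0.1435, 0.123 ]), array([ 0.6431, -0.002 ,  0.123 ]), array([0.4877, 0.0288, 0.123 ]), array([0.5188, 0.1763, 0.123 ])]
top knob [ 0.4131 -0.0447  0.185 ] [ 0.413  -0.0445  0.1872]
top hA [ 0.5146 -0.104   0.2   ] [ 0.5138 -0.103   0.206 ]
top hB [ 0.5032 -0.1627  0.2   ] [ 0.5029 -0.162   0.203 ]
top hmid [ 0.5081 -0.1318  0.2068] [ 0.5082 -0.1319  0.2062]
top pivot [ 0.4803 -0.0653  0.185 ] [ 0.48   -0.0649  0.1881]
sc knob [ 0.4149 -0.0455  0.185 ] [ 0.4133 -0.0442  0.1825]
sc hB [ 0.4974 -0.1535  0.196 ] [ 0.5046 -0.1581  0.2083]
sc pivot [ 0.4779 -0.0605  0.18  ] [ 0.4819 -0.0637  0.1868]
dish [ 0.5582 -0.2804  0.0031]
dishedge [ 0.5565 -0.2138  0.0208]
jartop [0.5889 0.0816 0.251 ] [0.5883 0.0817 0.2541]
```

>>> {"fn": "apply_moves", "kwargs": {"series": [0, 0, 0, 35, -6, 0, 0, 0, 34, -6, 0, 12, 37, 0, -6, 0, 12, 37, 0, -6, 0, 12, 37, 0, -5.7], "force": 40}}

```text
time_s: 0.6
ee_pos: [0.2469, -0.5289, 0.2997]
orientation: [-1.564, 0.162, -0.161]
force: [1.1, 0.4, -0.6]
opening: 0.0853
```

>>> {"fn": "apply_moves", "kwargs": {"series": [0, 13, 37, 0, 0, 0, 13, 37, 0, 0, 0, 13, 37, 0, 0, 0, 13, 37, 0, 0, 0, 13, 37, 0, 0]}}

```text
time_s: 1.1
ee_pos: [0.3119, -0.3436, 0.3001]
orientation: [-1.565, 0.158, -0.158]
force: [1.2, 1.2, 0.0]
opening: 0.0852
```

>>> {"fn": "apply_moves", "kwargs": {"series": [0, 13, 37, 0, 0, 0, 13, 37, 0, 0, 0, 13, 37, 0, 0, 0, 13, 37, 0, 0, 0, 13, 37, 0, 0]}}

```text
time_s: 1.6
ee_pos: [0.3768, -0.1586, 0.3003]
orientation: [-1.565, 0.157, -0.158]
force: [0.6, -1.0, 0.2]
opening: 0.0857
```

>>> {"fn": "apply_moves", "kwargs": {"series": [0, 13, 37, 0, 0, 0, 13, 37, 0, 0, 0, 10, 4, 0, 0, 0, 0, 0, 0, 0, 0, 0, 0, 0, 0]}}

```text
time_s: 2.1
ee_pos: [0.4126, -0.0825, 0.2999]
orientation: [-1.565, 0.158, -0.157]
force: [-0.5, -0.6, -0.2]
opening: 0.0852
```

>>> {"fn": "apply_moves", "kwargs": {"series": [0, 0, 37.5, 0, 0, 0, 0, 0, -40, 0, 0, 0, 0, -40, 0, 0, 0, 0, -30, 0, 0, 0, 0, 0, 0]}}

```text
time_s: 2.6
ee_pos: [0.4098, -0.0464, 0.187]
orientation: [-1.567, 0.165, -0.154]
force: [-0.0, -1.0, 0.8]
opening: 0.0855
```

```bash
cat > snap.py <<'E'
import sys,cv2
from workcell import ctrl, optics
from h import *
tag=sys.argv[1]
for n in sys.argv[2].split(","):
    c=optics.capture(n); np.savez(f"{n}{tag}.npz",**c)
    a=c["image"][150:270,215:375] if n=="top" else c["image"][150:270,145:305]
    cv2.imwrite(f"pics/{n}{tag}.png",cv2.resize(a,None,fx=4,fy=4,interpolation=cv2.INTER_CUBIC))
s=ctrl.observe();np.set_printoptions(precision=4,suppress=True)
print(s["time_s"],s["ee_pos"],s["force"],s["moment"],s["opening"],Ro.from_rotvec(s["orientation"]).as_matrix()[:,2])
E
python3 snap.py 1 scene,top
```

```text
2.7 [ 0.413  -0.0457  0.1911] [0.3781 0.442  0.3465] [ 0.0389 -0.0541  0.0059] 0.08560907171458156 [ 0.2004  0.9797 -0.0009]
```

View pics/scene1.png

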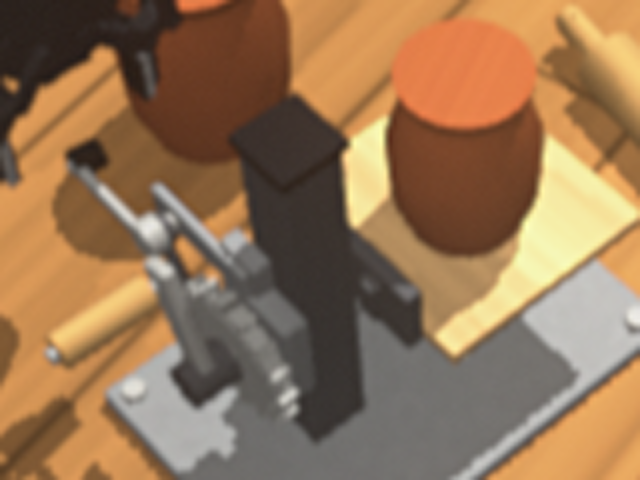

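View pics/top1.png

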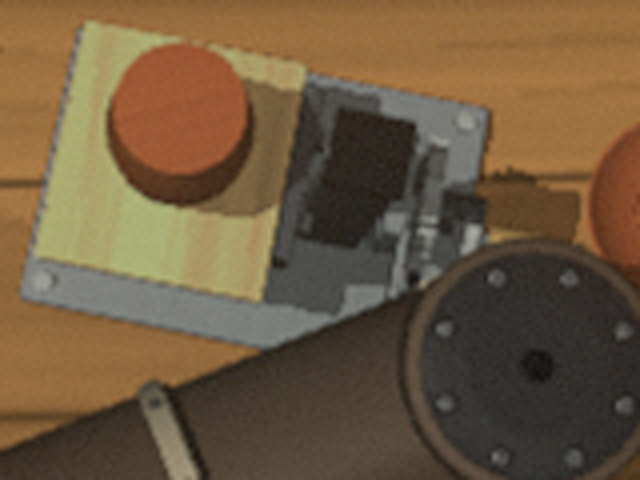

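The open fingers, at about (15,150) and (145,70) in the scene crop, straddle the black knob at (88,155). Next I go down and close.

>>> {"fn": "apply_moves", "kwargs": {"series": [0, 0, 0, -17, 0, 0, 0, 0, -17, 0, 0, 0, 0, 0, 0, 200, 0, 0, 0, 0, 200, 0, 0, 0, 0], "force": 40}}

```text
time_s: 3.2
ee_pos: [0.414, -0.0446, 0.158]
orientation: [-1.564, 0.156, -0.159]
force: [0.3, 0.1, -0.3]
opening: 0.059
```

>>> {"fn": "apply_moves", "kwargs": {"series": [230, 0, 0, 0, 0, 230, 0, 0, 0, 0, 230, 0, 0, 0, 0]}}

```text
time_s: 3.5
ee_pos: [0.4131, -0.0448, 0.1569]
orientation: [-1.565, 0.157, -0.158]
force: [-0.6, -1.2, 5.0]
opening: 0.0201
```

```bash
python3 snap.py 2 scene
```

```text
3.55 [ 0.4131 -0.0448  0.1568] [-2.2603 -1.9534  5.4176] [-0.3914  0.5484 -0.373 ] 0.019878913762178926 [ 0.1994  0.9799 -0.0001]
```

View pics/scene2.png

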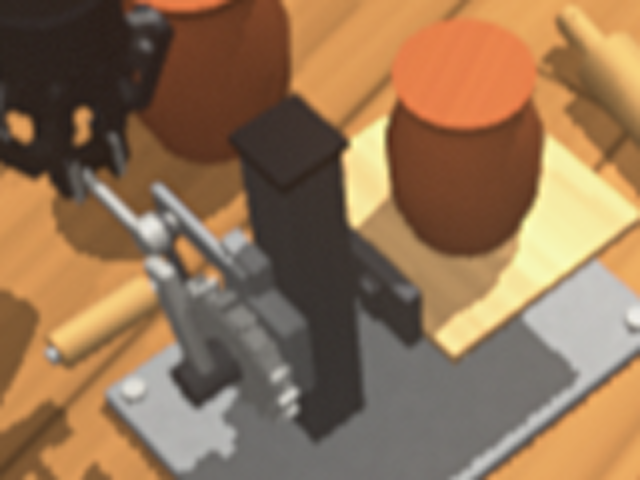

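The knob at about (88,180) is held with a 20 mm opening, as it should be. Now I lift it along its arc.

>>> {"fn": "apply_moves", "kwargs": {"series": [230, 0.1, 0, 3.5, 0, 230, 0.2, 0, 3.5, 0, 230, 0.4, -0.1, 3.5, 0, 230, 0.6, -0.1, 3.4, 0, 230, 0.8, -0.2, 3.4, 0]}}

```text
time_s: 4.05
ee_pos: [0.4142, -0.0451, 0.1725]
orientation: [-1.565, 0.16, -0.157]
force: [3.6, -0.9, -12.3]
opening: 0.02
```

>>> {"fn": "apply_moves", "kwargs": {"series": [230, 0.9, -0.2, 3.4, 0, 230, 1.1, -0.2, 3.3, 0, 230, 1.3, -0.3, 3.3, 0, 230, 0, 0, 0, 0]}}

```text
time_s: 4.45
ee_pos: [0.4174, -0.0458, 0.1835]
orientation: [-1.565, 0.159, -0.156]
force: [-3.5, 2.3, -6.5]
opening: 0.0199
```

```bash
python3 snap.py 3 scene
```

```text
4.5 [ 0.4174 -0.0458  0.1835] [-3.8207  2.9506 -6.1419] [ 0.6428  1.6984 -0.3252] 0.020009439738390485 [ 0.1994  0.9799 -0.0004]
```

View pics/scene3.png

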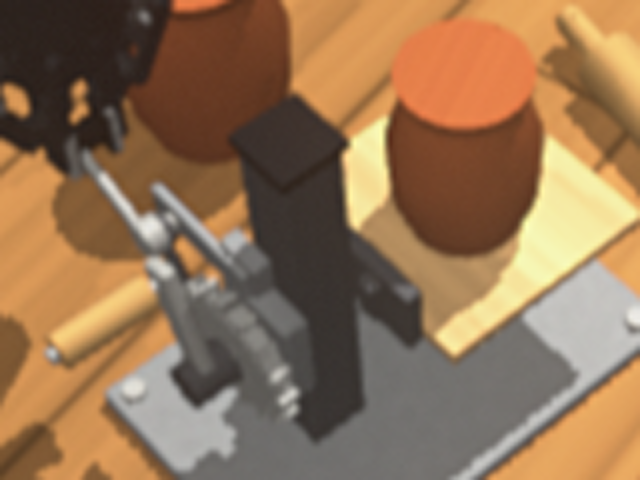

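The lever is at about 0.39 rad, with the knob up 27 mm. I continue towards its stop.

>>> {"fn": "apply_moves", "kwargs": {"series": [230, 1.3, -0.3, 2.8, 0, 230, 1.3, -0.3, 2.5, 0, 230, 0.2, 0, 0.7, 0, 230, 0, 0, 0, 0]}}

```text
time_s: 4.9
ee_pos: [0.4203, -0.0465, 0.1893]
orientation: [-1.565, 0.159, -0.157]
force: [-5.1, 2.1, -10.0]
opening: 0.0201
```

>>> {"fn": "apply_moves", "kwargs": {"series": [230, 0.5, -0.1, 1, 0, 230, 0, 0, 0, 0]}}

```text
time_s: 5.1
ee_pos: [0.4209, -0.0466, 0.1904]
orientation: [-1.565, 0.159, -0.157]
force: [-5.0, 1.8, -10.1]
opening: 0.0202
```

>>> {"fn": "apply_moves", "kwargs": {"series": [150, 0, 0, 0, 0, 0, 0, 0, 0, 0, 0, 0, 0, 0, 0, 0, 0, 0, 0, 0, 0, 0, 0, 0, 0]}}

```text
time_s: 5.6
ee_pos: [0.4221, -0.0465, 0.1911]
orientation: [-1.565, 0.156, -0.158]
force: [-0.0, 0.2, -0.0]
opening: 0.085
```

```bash
python3 snap.py 4 scene
```

```text
5.65 [ 0.422  -0.0465  0.1909] [-0.3332 -0.1582 -0.0288] [-0.0012  0.0123 -0.0466] 0.08577047016305704 [0.1991 0.98   0.0002]
```

View pics/scene4.png

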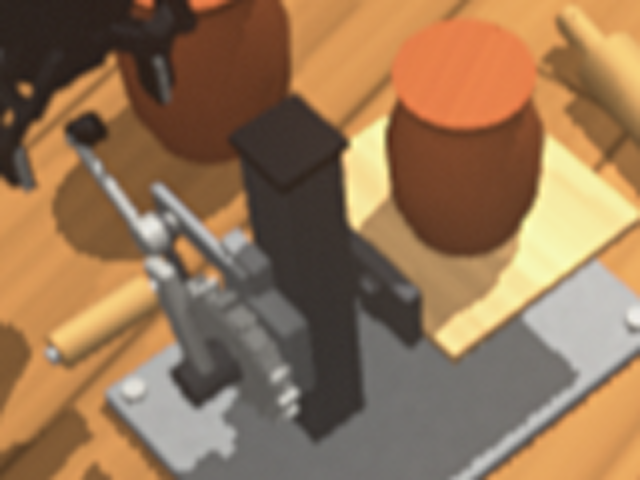

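The knob rose from (88,155) to (85,128) in the scene crop. I check its height from the depth image.

```bash
python3 - <<'E'
from h import *
S=dict(np.load("scene4.npz"))
print([dep(S,145+u/4,150+v/4).round(4) for u,v in[(86,127),(90,122),(80,122),(92,130)]])
for a in(0,.3,.4,.5):
  b=np.array([.480-.07*np.cos(a)*.98+.0012,-.065+.07*np.cos(a)*.199+.006,.175+.07*np.sin(a)]); q=proj(S,b); print(a,(q[0]-145)*4,(q[1]-150)*4)
E
```

```text
[array([ 0.4221, -0.0456,  0.2139]), array([ 0.4221, -0.0421,  0.2149]), array([ 0.9993, -0.4751,  1.0534]), array([ 0.4283, -0.0467,  0.2169])]
0 85.0747187726081 161.82549435401893
0.3 82.55425409433587 142.35644220261895
0.4 83.1995540761394 137.4687424366175
0.5 84.60424712266308 133.49054125487214
```

The lever is at its stop within error: the knob surface is at z≈0.215, and 0.5 rad predicts a centre at 0.209. Now I move over the handle with the jaws across it.

>>> {"fn": "apply_moves", "kwargs": {"series": [0, 0, 0, 40, 0, 0, 0, 0, 40, 0, 0, 0, 0, 30, 8.2, 0, 12, -13, 0, 8.2, 0, 12, -13, 0, 8.2]}}

```text
time_s: 6.15
ee_pos: [0.4465, -0.0725, 0.3022]
orientation: [-1.562, -0.188, 0.182]
force: [0.1, 0.6, 0.1]
opening: 0.0857
```

>>> {"fn": "apply_moves", "kwargs": {"series": [0, 12, -13, 0, 8.2, 0, 12, -13, 0, 8.2, 0, 12, -13, 0, 8.2, 0, 12, -13, 0, 8.2, 0, 12, -13, 0, 8.2]}}

```text
time_s: 6.65
ee_pos: [0.5062, -0.1381, 0.3006]
orientation: [-1.441, -0.741, 0.741]
force: [0.2, 0.6, 0.1]
opening: 0.0853
```

>>> {"fn": "apply_moves", "kwargs": {"series": [0, 0, 0, 0, 8.2, 0, 0, 0, 0, 8.2, 0, 0, 0, 0, 8.0, 0, 0, 0, 0, 0, 0, 0, 0, 0, 0]}}

```text
time_s: 7.15
ee_pos: [0.5057, -0.1375, 0.3006]
orientation: [-1.299, -1.057, 1.057]
force: [-0.4, 1.3, -0.1]
opening: 0.0855
```

```bash
python3 snap.py 5 scene,top; python3 -c "
from workcell import ctrl
print(ctrl.observe()['q'])"
```

```text
7.25 [ 0.5056 -0.1375  0.3006] [-0.4033 -0.3481  0.1357] [ 0.0152 -0.0025  0.0175] 0.0853889276088894 [-0.9793  0.2022 -0.0001]
[ 1.09365263e-01  6.84717321e-02 -2.04707956e-01  6.09694138e-05
 -1.29758137e+00 -3.12988910e-01]
```

View pics/scene5.png

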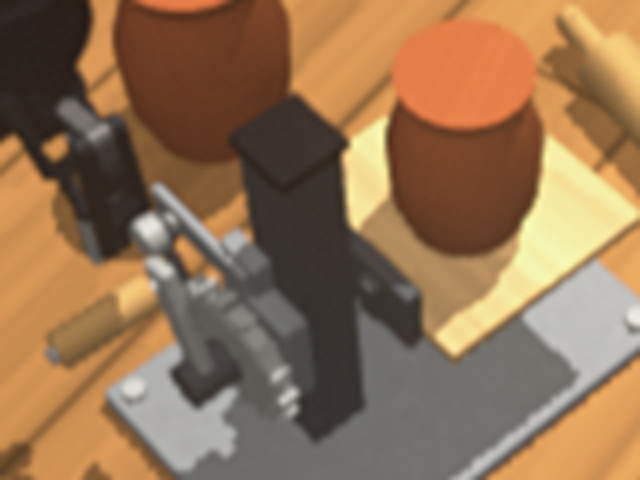

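View pics/top5.png

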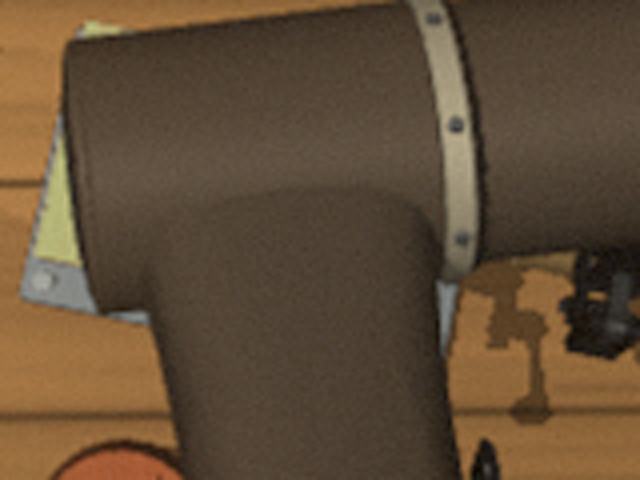

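The arm now seems to reach over the deck and mast, covering (70–480, 0–310) in the top crop. I check its height against the mast and jar before going down.

```bash
python3 - <<'E'
from h import *
T=dict(np.load("top5.npz"));S=dict(np.load("scene5.npz"))
np.set_printoptions(precision=3,suppress=True)
for u,v in[(100,100),(100,280),(200,100),(300,150),(400,100),(430,250),(470,200),(300,300),(300,400),(560,150),(470,270)]:
    print((u,v),dep(T,215+u/4,150+v/4))
import cv2; cv2.imwrite("pics/scene5full.png",S["image"]); cv2.imwrite("pics/top5full.png",T["image"])
E
```

```text
(100, 100) [0.496 0.109 0.723]
(100, 280) [0.44 0.11 0.7 ]
(200, 100) [0.496 0.077 0.723]
(300, 150) [0.479 0.045 0.724]
(400, 100) [0.495 0.012 0.725]
(430, 250) [0.448 0.002 0.712]
(470, 200) [ 0.463 -0.011  0.716]
(300, 300) [0.43  0.047 0.735]
(300, 400) [0.398 0.048 0.746]
(560, 150) [ 0.479 -0.04   0.718]
(470, 270) [ 0.519 -0.124  0.001]
```

View pics/scene5full.png

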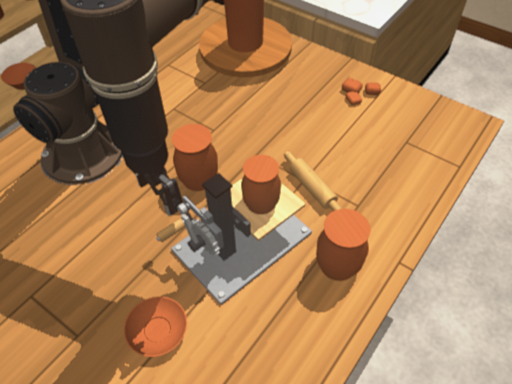

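View pics/top5full.png

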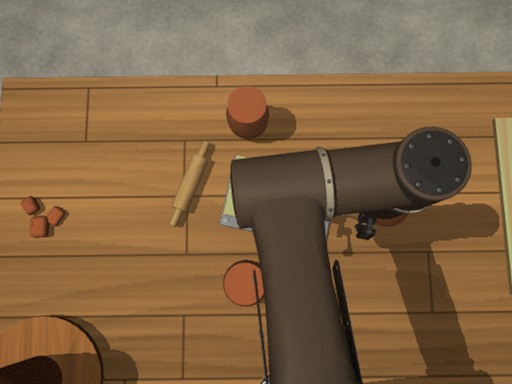

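The links over the deck are at z≈0.72, far above the jar (0.25) and mast (0.28). The tool hangs over the handle, so I descend.

>>> {"fn": "apply_moves", "kwargs": {"series": [0, 2.5, 0, -40, 0, 0, 0, 0, -40, 0, 0, 0, 0, -25, 0, 0, 0, 0, 0, 0]}}

```text
time_s: 7.65
ee_pos: [0.5058, -0.1374, 0.1922]
orientation: [-1.294, -1.054, 1.062]
force: [0.4, -0.2, 0.1]
opening: 0.085
```

```bash
python3 snap.py 6 scene
```

```text
7.7 [ 0.5074 -0.1376  0.1948] [ 0.6373 -0.6703  0.2787] [ 0.0192 -0.042  -0.0426] 0.0855156776604131 [-0.9797  0.2005  0.0028]
```

View pics/scene6.png

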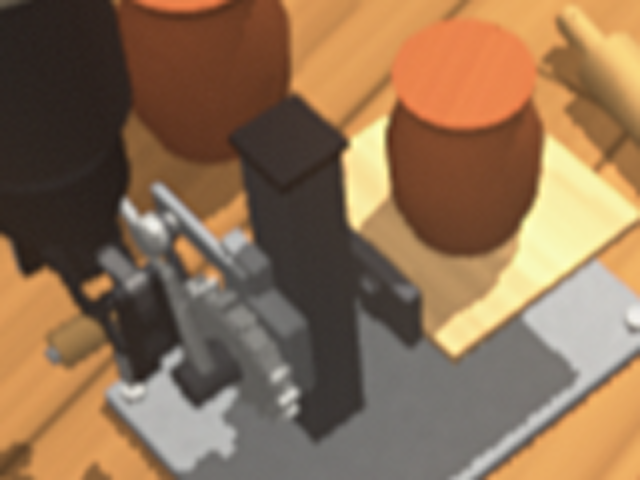

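The fingers straddle the handle. I go down the last 18 mm and grip.

>>> {"fn": "apply_moves", "kwargs": {"series": [0, 1, 0, -18, 0, 0, 0, 0, 0, 0, 200, 0, 0, 0, 0, 200, 0, 0, 0, 0, 230, 0, 0, 0, 0], "force": 50}}

```text
time_s: 8.2
ee_pos: [0.5097, -0.1375, 0.1788]
orientation: [-1.299, -1.061, 1.059]
force: [0.5, 0.0, -0.1]
opening: 0.0442
```

>>> {"fn": "apply_moves", "kwargs": {"series": [230, 0, 0, 0, 0, 230, 0, 0, 0, 0, 230, 0, 0, 0, 0]}}

```text
time_s: 8.5
ee_pos: [0.5068, -0.1373, 0.1775]
orientation: [-1.295, -1.057, 1.061]
force: [-8.4, 3.5, 7.1]
opening: 0.0205
```

```bash
python3 snap.py 7 scene
```

```text
8.55 [ 0.5068 -0.1372  0.1776] [-7.818   3.6729  6.6227] [ 1.3334  2.9624 -0.1181] 0.020783328014146202 [-0.9798  0.1999  0.004 ]
```

View pics/scene7.png

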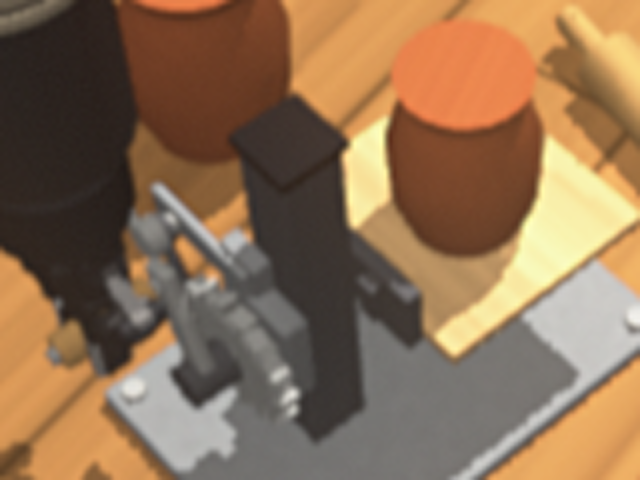

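The opening is 20.8 mm, so the sleeve is held in soft pads. Now I wind up slowly along the circle.

>>> {"fn": "apply_moves", "kwargs": {"series": [230, -3.2, 0.6, -1.3, 0, 230, -3.2, 0.6, -1.4, 0, 230, -3.1, 0.6, -1.6, 0, 230, 0, 0, 0, 0]}}

```text
time_s: 8.95
ee_pos: [0.5026, -0.1362, 0.176]
orientation: [-1.303, -1.066, 1.058]
force: [3.9, -2.2, 8.0]
opening: 0.0206
```

```bash
python3 snap.py 8 scene
```

```text
9.0 [ 0.5026 -0.1362  0.176 ] [ 2.789  -1.501   9.5194] [-0.6602 -1.0633 -0.2292] 0.020473384443982307 [-0.9801  0.1985 -0.007 ]
```

View pics/scene8.png

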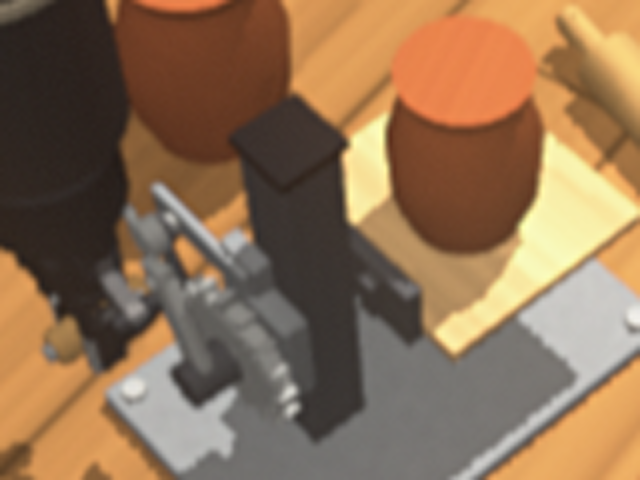

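The handle has moved about 4.5 mm (0.065 rad), the jar rose slightly, and the pawl is still in. I wind further.

>>> {"fn": "apply_moves", "kwargs": {"series": [230, -3.0, 0.6, -1.6, 0, 230, -3.0, 0.6, -1.6, 0, 230, 0, 0, 0, 0]}}

```text
time_s: 9.3
ee_pos: [0.4971, -0.135, 0.1733]
orientation: [-1.304, -1.067, 1.057]
force: [3.9, -2.5, 11.2]
opening: 0.0205
```

```bash
python3 snap.py 9 scene
```

```text
9.35 [ 0.4972 -0.1351  0.1733] [ 3.3911 -1.5539 11.7356] [-0.6088 -1.2513 -0.2143] 0.020310840436114405 [-0.9801  0.1982 -0.0083]
```

View pics/scene9.png

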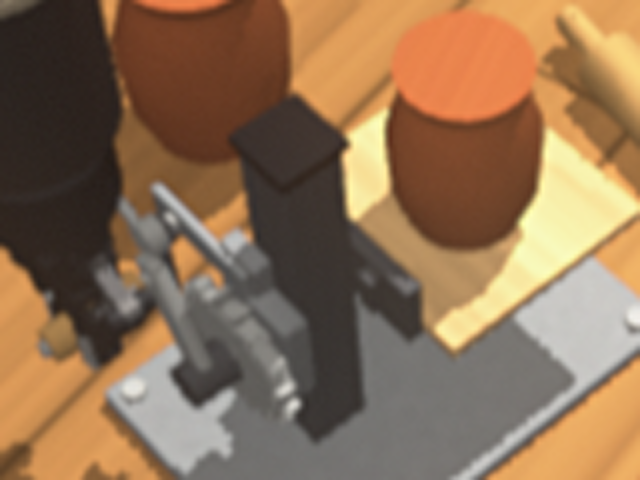

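```bash
python3 - <<'E'
from h import *
import cv2
a=[cv2.resize(np.load(f"scene{k}.npz")["image"][190:260,165:230],None,fx=6,fy=6,interpolation=cv2.INTER_CUBIC) for k in(4,9)]
cv2.imwrite("pics/cmp9.png",np.hstack(a))
E
```

```text
(no output)
```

View pics/cmp9.png

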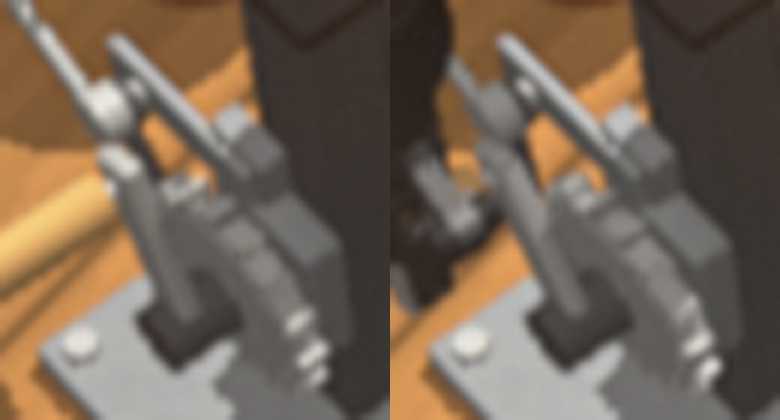

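```bash
python3 - <<'E'
from h import *
S=dict(np.load("scene9.npz"))
ex=np.array([.98,-.199,0]);ey=np.array([.199,.98,0])
piv=np.array([.480,-.065,.175]);c=piv+66e-3*ex-[0,0,.045]
def q(X): p=proj(S,X); return ((p-[165,190])*6).round()
print("piv",q(piv),"piv table",q(piv-[0,0,.17]),"wheel c",q(c))
for d in range(0,360,30): print(d,q(c+.047*(np.cos(np.radians(d))*ex+np.sin(np.radians(d))*np.array([0,0,1]))))
E
```

```text
piv [105. 121.] piv table [158. 360.] wheel c [227. 297.]
0 [307. 378.]
30 [291. 333.]
60 [257. 277.]
90 [214. 227.]
120 [176. 197.]
150 [153. 195.]
180 [150. 220.]
210 [167. 264.]
240 [200. 316.]
270 [239. 363.]
300 [276. 394.]
330 [301. 399.]
```

The post runs from (160,330) up to the pivot at (105,121). The pawl is the dark piece between the pivot and the wheel rim, around (145,155), and it doesn't look thrown out yet. I wind a little more.

>>> {"fn": "apply_moves", "kwargs": {"series": [230, -2.0, 0.4, -1.2, 0, 230, -2.0, 0.4, -1.3, 0, 230, 0, 0, 0, 0]}}

```text
time_s: 9.65
ee_pos: [0.4931, -0.1342, 0.1709]
orientation: [-1.303, -1.066, 1.057]
force: [2.8, -0.6, 12.5]
opening: 0.0204
```

```bash
python3 snap.py 10 scene;python3 - <<'E'
from h import *
import cv2
a=[cv2.resize(np.load(f"scene{k}.npz")["image"][195:235,172:205],None,fx=8,fy=8,interpolation=cv2.INTER_CUBIC) for k in(4,9,10)]
cv2.imwrite("pics/cmp10.png",np.hstack(a))
E
```

```text
9.7 [ 0.4931 -0.1342  0.1709] [ 2.3351 -1.7287 13.1072] [-0.2909 -0.899  -0.2343] 0.020920520278778092 [-0.9801  0.1982 -0.0081]
```

View pics/cmp10.png

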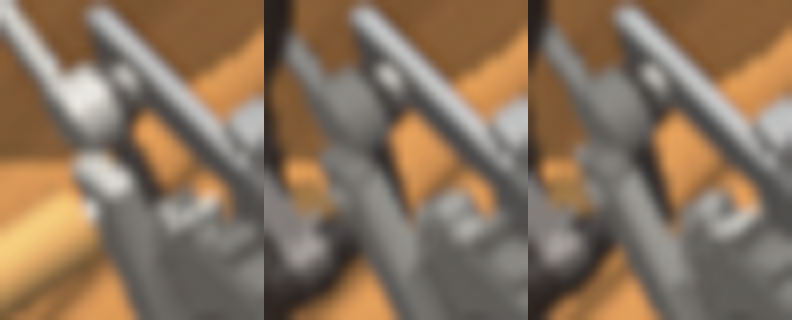

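```bash
cat > lv.py <<'E'
import sys,cv2
from h import *
ex=np.array([.98,-.199,0]);ey=np.array([.199,.98,0]);sh=np.array([.5324,-.138,.13])
out=[]
for k in sys.argv[1:]:
    S=dict(np.load(f"scene{k}.npz")); F=f(S)
    v,u=np.mgrid[150:270,145:305]; z=S["depth"][v,u]
    P=np.stack([(u-S["cx"])/F*z,(v-S["cy"])/F*z,z],-1).reshape(-1,3)-S["t"]; P=P@S["R"]-sh
    C=S["image"][v,u].reshape(-1,3)
    L=np.stack([P@ex,P@ey,P[:,2]],1)*1e3
    im=np.full((420,400,3),255,np.uint8)
    for l,c in zip(L,C):
        if not(20<l[1]<85): continue
        col=(255,0,0) if l[1]<45 else ((0,160,0) if l[1]<54 else ((0,0,255) if l[1]<68 else (200,200,0)))
        cv2.circle(im,(int((l[0]+130)*2.2),int((110-l[2])*2.2)),2,col,-1)
    cv2.circle(im,(int((0+130)*2.2),int(110*2.2)),103,(0,0,0),1); cv2.circle(im,(int(64*2.2),int(65*2.2)),4,(0,0,0),2)
    out.append(im)
cv2.imwrite("pics/lv_%s.png"%"_".join(sys.argv[1:]),cv2.resize(np.hstack(out),None,fx=min(1,800/(400*len(out))),fy=min(1,800/(400*len(out)))))
E
python3 lv.py 4 10
```

```text
(no output)
```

View pics/lv_4_10.png

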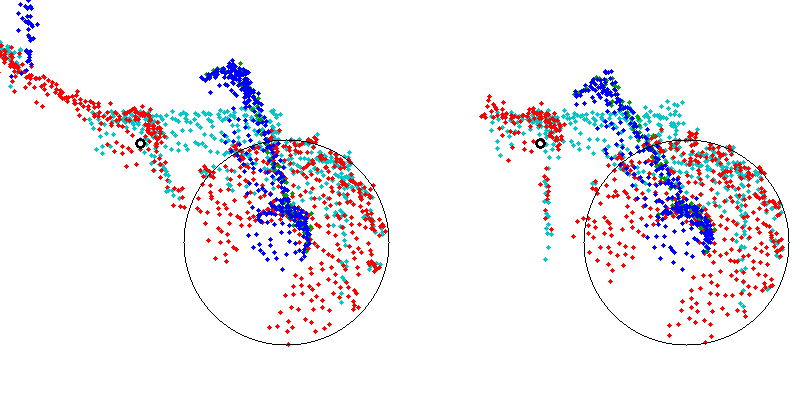

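The side view settles it. Left, before winding: the pawl slants into the wheel. Right: it hangs free, rotated about 0.5 rad, so it has sprung out. I work out the lowering arc.

```bash
cat > arc.py <<'E'
import numpy as np
ex=np.array([.98,-.199,0])
def arc(start,angs,r=70):
    p=np.array(start,float); tot=np.zeros(3)
    for a in angs:
        q=r*np.array([np.cos(np.radians(a)),np.sin(np.radians(a))]); d=q-p; w=d[0]*ex; w[2]=d[1]
        w=np.round(w+ (tot),1) if False else np.round(w,1); p=p+[w[0]/.98,w[2]]
        print(a,list(w))
E
python3 -c "
from arc import *
arc((-38.2,55.2),[121.5,118,114,109,104,99,94,89,84,79,74,69,64,60,57,54,52,50,48])"
```

```text
121.5 [np.float64(1.6), np.float64(-0.3), np.float64(4.5)]
118 [np.float64(3.6), np.float64(-0.7), np.float64(2.1)]
114 [np.float64(4.3), np.float64(-0.9), np.float64(2.1)]
109 [np.float64(5.6), np.float64(-1.1), np.float64(2.3)]
104 [np.float64(5.7), np.float64(-1.2), np.float64(1.7)]
99 [np.float64(5.9), np.float64(-1.2), np.float64(1.2)]
94 [np.float64(6.0), np.float64(-1.2), np.float64(0.7)]
89 [np.float64(5.9), np.float64(-1.2), np.float64(0.2)]
84 [np.float64(6.0), np.float64(-1.2), np.float64(-0.4)]
79 [np.float64(5.9), np.float64(-1.2), np.float64(-0.9)]
74 [np.float64(5.8), np.float64(-1.2), np.float64(-1.4)]
69 [np.float64(5.7), np.float64(-1.2), np.float64(-1.9)]
64 [np.float64(5.5), np.float64(-1.1), np.float64(-2.5)]
60 [np.float64(4.2), np.float64(-0.9), np.float64(-2.3)]
57 [np.float64(3.1), np.float64(-0.6), np.float64(-1.9)]
54 [np.float64(3.0), np.float64(-0.6), np.float64(-2.1)]
52 [np.float64(1.9), np.float64(-0.4), np.float64(-1.4)]
50 [np.float64(1.8), np.float64(-0.4), np.float64(-1.6)]
48 [np.float64(1.8), np.float64(-0.4), np.float64(-1.6)]
```

>>> {"fn": "apply_moves", "kwargs": {"series": [230, 1.6, -0.3, 2.5, 0, 230, 3.6, -0.7, 3.1, 0, 230, 4.3, -0.9, 3.1, 0, 230, 5.6, -1.1, 2.3, 0]}}

```text
time_s: 10.1
ee_pos: [0.5079, -0.137, 0.1787]
orientation: [-1.302, -1.064, 1.057]
force: [13.3, -5.7, -15.8]
opening: 0.0204
```

>>> {"fn": "apply_moves", "kwargs": {"series": [230, 5.7, -1.2, 1.7, 0, 230, 5.9, -1.2, 1.2, 0, 230, 6.0, -1.2, 0.7, 0, 230, 0, 0, 0, 0]}}

```text
time_s: 10.5
ee_pos: [0.525, -0.1408, 0.1818]
orientation: [-1.3, -1.062, 1.058]
force: [10.2, -4.2, -10.6]
opening: 0.0202
```

```bash
python3 snap.py 11 scene; python3 lv.py 10 11
```

```text
10.55 [ 0.5247 -0.1408  0.1818] [  9.3233  -5.1755 -11.3105] [-1.993  -3.551  -0.2214] 0.020504843195804583 [-0.9799  0.1997 -0.0034]
```

View pics/lv_10_11.png

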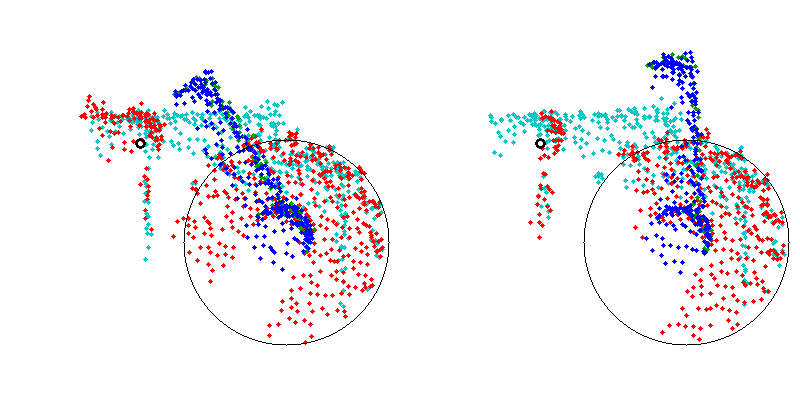

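View pics/scene11.png

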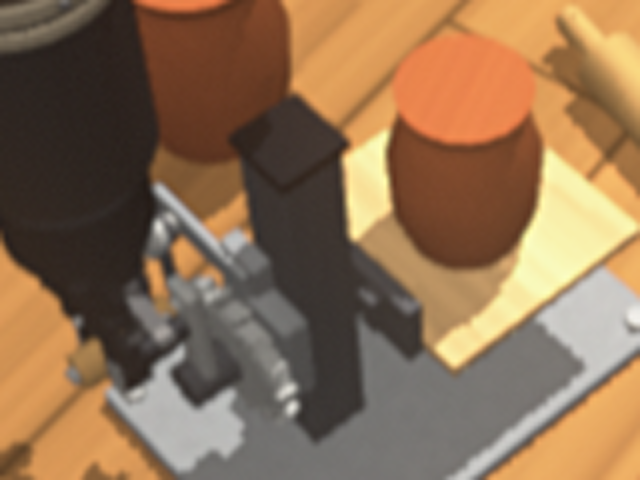

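Lowering is under control: the pawl stays out, the crank is at about 94°, and the deck is visibly down. I trim about 2.5 mm of radial error on the way.

>>> {"fn": "apply_moves", "kwargs": {"series": [230, 5.9, -1.2, -0.5, 0, 230, 6.0, -1.2, -1.1, 0, 230, 5.9, -1.2, -1.6, 0, 230, 5.8, -1.2, -2.0, 0]}}

```text
time_s: 10.95
ee_pos: [0.5493, -0.1462, 0.1785]
orientation: [-1.303, -1.064, 1.058]
force: [8.3, -6.7, -2.1]
opening: 0.0206
```

>>> {"fn": "apply_moves", "kwargs": {"series": [230, 5.7, -1.2, -1.9, 0, 230, 5.5, -1.1, -2.5, 0, 230, 4.2, -0.9, -2.3, 0, 230, 0, 0, 0, 0]}}

```text
time_s: 11.35
ee_pos: [0.5649, -0.1496, 0.1712]
orientation: [-1.303, -1.064, 1.058]
force: [9.2, -6.9, -4.3]
opening: 0.0206
```

```bash
python3 snap.py 12 scene
```

```text
11.4 [ 0.5647 -0.1495  0.1713] [ 8.8644 -7.5997 -3.3815] [-2.6514 -3.3138 -0.2622] 0.020347211474705834 [-0.9799  0.1992 -0.0061]
```

View pics/scene12.png

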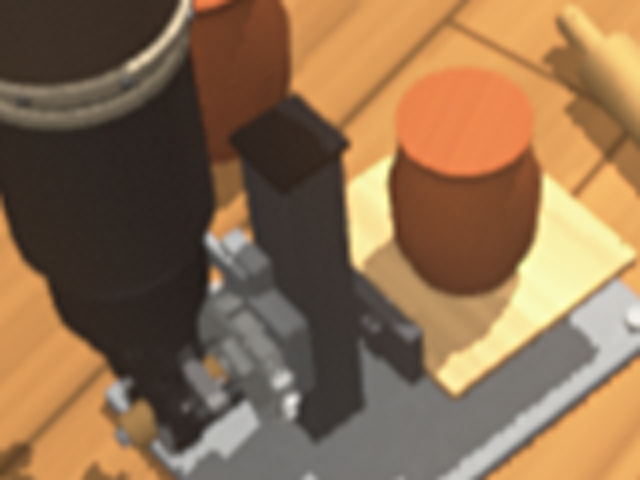

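The crank is at about 59° with a steady tangential load of about 10.5 N, so the deck has travelled about 42 mm. I slow down before the rest zone.

>>> {"fn": "apply_moves", "kwargs": {"series": [230, 3.1, -0.9, -1.9, 0, 230, 3.0, -0.9, -2.1, 0, 230, 2.8, -0.8, -2.2, 0, 230, 1.8, -0.4, -1.6, 0]}}

```text
time_s: 11.8
ee_pos: [0.5751, -0.1519, 0.1632]
orientation: [-1.302, -1.064, 1.058]
force: [8.9, -3.3, -4.9]
opening: 0.0207
```

```bash
cat > st.py <<'E'
from workcell import ctrl
import numpy as np
s=ctrl.observe();ex=np.array([.98,-.199,0]);ey=np.array([.199,.98,0])
d=s["ee_pos"]-[.5302,-.142,.1118];x,z=d@ex*1e3,d[2]*1e3;a=np.arctan2(z,x);F=s["force"];fx,fz=F@ex,F[2]
print("t",s["time_s"],"r",np.hypot(x,z).round(1),"ang",np.degrees(a).round(1),"travel mm",(2+45*(np.radians(110)-a)).round(1),"Ftan",(fx*np.sin(a)-fz*np.cos(a)).round(1),"Frad",(fx*np.cos(a)+fz*np.sin(a)).round(1),"Fax",(F@ey).round(1),s["opening"].round(4),s["ee_pos"].round(4))
E
python3 st.py
```

```text
Traceback (most recent call last):
  File "st.py", line 5, in <module>
    print("t",s["time_s"],"r",np.hypot(x,z).round(1),"ang",np.degrees(a).round(1),"travel mm",(2+45*(np.radians(110)-a)).round(1),"Ftan",(fx*np.sin(a)-fz*np.cos(a)).round(1),"Frad",(fx*np.cos(a)+fz*np.sin(a)).round(1),"Fax",(F@ey).round(1),s["opening"].round(4),s["ee_pos"].round(4))
                                                                                                                                                                                                                                                ^^^^^^^^^^^^^^^^^^
AttributeError: 'float' object has no attribute 'round'
```

```bash
sed -i 's/s\["opening"\].round(4)/round(s["opening"],4)/' st.py; python3 st.py; python3 -c "
from arc import *
import numpy as np
a=np.radians(49.5);arc((70*np.cos(a),70*np.sin(a)),np.arange(48,2,-1.5))"
```

```text
t 11.8 r 69.0 ang 48.2 travel mm 50.5 Ftan 10.2 Frad 2.6 Fax -1.5 0.0207 [ 0.5751 -0.1519  0.1632]
48.0 [np.float64(1.4), np.float64(-0.3), np.float64(-1.2)]
46.5 [np.float64(1.3), np.float64(-0.3), np.float64(-1.3)]
45.0 [np.float64(1.3), np.float64(-0.3), np.float64(-1.2)]
43.5 [np.float64(1.2), np.float64(-0.2), np.float64(-1.3)]
42.0 [np.float64(1.2), np.float64(-0.2), np.float64(-1.4)]
40.5 [np.float64(1.2), np.float64(-0.2), np.float64(-1.4)]
39.0 [np.float64(1.2), np.float64(-0.2), np.float64(-1.4)]
37.5 [np.float64(1.1), np.float64(-0.2), np.float64(-1.4)]
36.0 [np.float64(1.0), np.float64(-0.2), np.float64(-1.5)]
34.5 [np.float64(1.1), np.float64(-0.2), np.float64(-1.5)]
33.0 [np.float64(1.0), np.float64(-0.2), np.float64(-1.5)]
31.5 [np.float64(0.9), np.float64(-0.2), np.float64(-1.6)]
30.0 [np.float64(1.0), np.float64(-0.2), np.float64(-1.5)]
28.5 [np.float64(0.8), np.float64(-0.2), np.float64(-1.6)]
27.0 [np.float64(0.9), np.float64(-0.2), np.float64(-1.6)]
25.5 [np.float64(0.8), np.float64(-0.2), np.float64(-1.7)]
24.0 [np.float64(0.7), np.float64(-0.1), np.float64(-1.7)]
22.5 [np.float64(0.7), np.float64(-0.1), np.float64(-1.6)]
21.0 [np.float64(0.7), np.float64(-0.1), np.float64(-1.7)]
19.5 [np.float64(0.6), np.float64(-0.1), np.float64(-1.8)]
18.0 [np.float64(0.6), np.float64(-0.1), np.float64(-1.7)]
16.5 [np.float64(0.5), np.float64(-0.1), np.float64(-1.7)]
15.0 [np.float64(0.5), np.float64(-0.1), np.float64(-1.8)]
13.5 [np.float64(0.5), np.float64(-0.1), np.float64(-1.8)]
12.0 [np.float64(0.3), np.float64(-0.1), np.float64(-1.8)]
10.5 [np.float64(0.4), np.float64(-0.1), np.float64(-1.8)]
9.0 [np.float64(0.3), np.float64(-0.1), np.float64(-1.8)]
7.5 [np.float64(0.3), np.float64(-0.1), np.float64(-1.8)]
6.0 [np.float64(0.2), np.float64(-0.0), np.float64(-1.8)]
4.5 [np.float64(0.1), np.float64(-0.0), np.float64(-1.8)]
3.0 [np.float64(0.2), np.float64(-0.0), np.float64(-1.9)]
```

Each step is 1.5° (1.2 mm of deck). I check the tangential load as I go.

>>> {"fn": "apply_moves", "kwargs": {"series": [230, 1.4, -0.3, -1.2, 0, 230, 1.3, -0.3, -1.3, 0, 230, 0, 0, 0, 0]}}

```text
time_s: 12.1
ee_pos: [0.5778, -0.1524, 0.1606]
orientation: [-1.302, -1.064, 1.058]
force: [8.8, -5.1, -5.8]
opening: 0.0205
```

```bash
python3 st.py
```

```text
t 12.1 r 69.0 ang 45.0 travel mm 53.0 Ftan 10.9 Frad 2.7 Fax -3.3 0.0205 [ 0.5778 -0.1524  0.1606]
```

>>> {"fn": "apply_moves", "kwargs": {"series": [230, 1.3, -0.3, -1.2, 0, 230, 1.2, -0.2, -1.3, 0, 230, 0, 0, 0, 0]}}

```text
time_s: 12.4
ee_pos: [0.5802, -0.153, 0.158]
orientation: [-1.302, -1.064, 1.058]
force: [9.6, -5.1, -8.0]
opening: 0.0206
```

```bash
python3 st.py
```

```text
t 12.4 r 68.9 ang 42.1 travel mm 55.3 Ftan 12.9 Frad 2.4 Fax -3.1 0.0206 [ 0.5802 -0.153   0.158 ]
```

>>> {"fn": "apply_moves", "kwargs": {"series": [230, 1.2, -0.2, -1.4, 0, 230, 1.2, -0.2, -1.4, 0, 230, 0, 0, 0, 0]}}

```text
time_s: 12.7
ee_pos: [0.5825, -0.1535, 0.1551]
orientation: [-1.302, -1.063, 1.058]
force: [9.0, -4.6, -6.6]
opening: 0.02
```

```bash
python3 st.py
```

```text
t 12.7 r 68.9 ang 39.0 travel mm 57.8 Ftan 11.2 Frad 3.4 Fax -2.7 0.02 [ 0.5825 -0.1535  0.1551]
```

>>> {"fn": "apply_moves", "kwargs": {"series": [230, 1.2, -0.2, -1.4, 0, 230, 1.1, -0.2, -1.4, 0, 230, 0, 0, 0, 0]}}

```text
time_s: 13.0
ee_pos: [0.5846, -0.1539, 0.1522]
orientation: [-1.301, -1.063, 1.058]
force: [9.1, -5.1, -7.0]
opening: 0.0202
```

```bash
python3 st.py
```

```text
t 13.0 r 68.8 ang 36.0 travel mm 60.2 Ftan 11.5 Frad 3.9 Fax -3.2 0.0202 [ 0.5846 -0.1539  0.1522]
```

>>> {"fn": "apply_moves", "kwargs": {"series": [230, 1.0, -0.2, -1.5, 0, 230, 1.1, -0.2, -1.5, 0, 230, 0, 0, 0, 0]}}

```text
time_s: 13.3
ee_pos: [0.5867, -0.1544, 0.1491]
orientation: [-1.301, -1.063, 1.058]
force: [8.9, -6.3, -6.9]
opening: 0.0203
```

```bash
python3 st.py
```

```text
t 13.3 r 68.8 ang 32.9 travel mm 62.6 Ftan 11.2 Frad 4.6 Fax -4.4 0.0203 [ 0.5867 -0.1544  0.1491]
```

>>> {"fn": "apply_moves", "kwargs": {"series": [230, 1.0, -0.2, -1.5, 0, 230, 0.9, -0.4, -1.6, 0, 230, 0, 0, 0, 0]}}

```text
time_s: 13.6
ee_pos: [0.5885, -0.1548, 0.1459]
orientation: [-1.301, -1.063, 1.058]
force: [9.3, -4.8, -7.7]
opening: 0.0204
```

```bash
python3 st.py
```

```text
t 13.6 r 68.7 ang 29.7 travel mm 65.0 Ftan 11.7 Frad 4.9 Fax -2.9 0.0204 [ 0.5885 -0.1548  0.1459]
```

>>> {"fn": "apply_moves", "kwargs": {"series": [230, 1.0, -0.2, -1.5, 0, 230, 0.8, -0.4, -1.6, 0, 230, 0, 0, 0, 0]}}

```text
time_s: 13.9
ee_pos: [0.5902, -0.1552, 0.1426]
orientation: [-1.301, -1.063, 1.058]
force: [8.5, -4.0, -8.2]
opening: 0.0202
```

```bash
python3 st.py
```

```text
t 13.9 r 68.7 ang 26.7 travel mm 67.5 Ftan 11.4 Frad 4.4 Fax -2.3 0.0202 [ 0.5902 -0.1552  0.1426]
```

>>> {"fn": "apply_moves", "kwargs": {"series": [230, 0.9, -0.2, -1.6, 0, 230, 0.8, -0.3, -1.7, 0, 230, 0, 0, 0, 0]}}

```text
time_s: 14.2
ee_pos: [0.5917, -0.1555, 0.1391]
orientation: [-1.3, -1.063, 1.058]
force: [8.9, -4.2, -8.9]
opening: 0.0204
```

```bash
python3 st.py; python3 snap.py 13 scene
```

```text
t 14.2 r 68.7 ang 23.5 travel mm 70.0 Ftan 11.9 Frad 5.2 Fax -2.4 0.0204 [ 0.5917 -0.1555  0.1391]
14.25 [ 0.5917 -0.1555  0.1392] [ 8.8237 -2.1865 -8.6607] [-1.1512 -3.0791 -0.2417] 0.020764398885133362 [-0.9799  0.1995 -0.0037]
```

View pics/scene13.png

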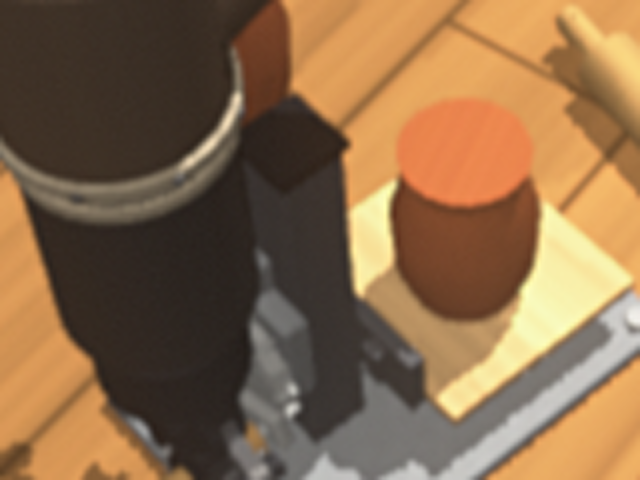

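The jar is upright and still going down at about 70 mm travel, and the handle still carries the full load.

>>> {"fn": "apply_moves", "kwargs": {"series": [230, 1.0, -0.2, -1.7, 0, 230, 0.9, -0.2, -1.6, 0, 230, 0, 0, 0, 0]}}

```text
time_s: 14.55
ee_pos: [0.5931, -0.1558, 0.1355]
orientation: [-1.299, -1.062, 1.059]
force: [7.5, -2.7, -10.0]
opening: 0.0203
```

```bash
python3 st.py
```

```text
t 14.55 r 68.6 ang 20.2 travel mm 72.5 Ftan 12.1 Frad 4.0 Fax -1.2 0.0203 [ 0.5931 -0.1558  0.1355]
```

>>> {"fn": "apply_moves", "kwargs": {"series": [230, 0.9, -0.2, -1.7, 0, 230, 0.8, -0.2, -1.8, 0, 230, 0, 0, 0, 0]}}

```text
time_s: 14.85
ee_pos: [0.5943, -0.1561, 0.1317]
orientation: [-1.299, -1.061, 1.059]
force: [7.8, -3.1, -9.9]
opening: 0.0207
```

```bash
python3 st.py
```

```text
t 14.85 r 68.6 ang 16.8 travel mm 75.2 Ftan 11.9 Frad 5.0 Fax -1.5 0.0207 [ 0.5943 -0.1561  0.1317]
```

>>> {"fn": "apply_moves", "kwargs": {"series": [230, 0.8, -0.2, -1.5, 0, 230, 0, 0, 0, 0]}}

```text
time_s: 15.05
ee_pos: [0.5948, -0.1562, 0.1301]
orientation: [-1.298, -1.061, 1.059]
force: [5.5, -2.3, -9.3]
opening: 0.0203
```

```bash
python3 st.py
```

```text
t 15.05 r 68.6 ang 15.5 travel mm 76.2 Ftan 10.6 Frad 3.1 Fax -1.2 0.0203 [ 0.5948 -0.1562  0.1301]
```

>>> {"fn": "apply_moves", "kwargs": {"series": [230, 0.5, -0.1, -1.5, 0, 230, 0, 0, 0, 0]}}

```text
time_s: 15.25
ee_pos: [0.5951, -0.1563, 0.1291]
orientation: [-1.298, -1.061, 1.059]
force: [4.7, -1.5, -7.0]
opening: 0.0202
```

```bash
python3 st.py
```

```text
t 15.25 r 68.6 ang 14.6 travel mm 76.9 Ftan 8.0 Frad 3.0 Fax -0.6 0.0202 [ 0.5951 -0.1563  0.1291]
```

The load is falling (11.9 to 8 N) and the handle is moving less than commanded, so the deck has met the rest. I ease the remaining weight over.

>>> {"fn": "apply_moves", "kwargs": {"series": [230, 0.4, -0.1, -1.5, 0, 230, 0, 0, 0, 0]}}

```text
time_s: 15.45
ee_pos: [0.5953, -0.1564, 0.128]
orientation: [-1.298, -1.061, 1.06]
force: [4.5, 0.5, -3.5]
opening: 0.0204
```

```bash
python3 st.py
```

```text
t 15.45 r 68.6 ang 13.7 travel mm 77.7 Ftan 4.5 Frad 3.3 Fax 1.4 0.0204 [ 0.5953 -0.1564  0.128 ]
```

>>> {"fn": "apply_moves", "kwargs": {"series": [230, 0.4, -0.1, -1.5, 0, 230, 0, 0, 0, 0]}}

```text
time_s: 15.65
ee_pos: [0.5955, -0.1564, 0.1269]
orientation: [-1.298, -1.061, 1.06]
force: [3.8, 1.6, -2.3]
opening: 0.0202
```

```bash
python3 st.py
```

```text
t 15.65 r 68.6 ang 12.7 travel mm 78.4 Ftan 3.0 Frad 2.8 Fax 2.3 0.0202 [ 0.5955 -0.1564  0.1269]
```

>>> {"fn": "apply_moves", "kwargs": {"series": [230, 0.3, -0.1, -1.2, 0, 230, 0, 0, 0, 0]}}

```text
time_s: 15.85
ee_pos: [0.5958, -0.1565, 0.1258]
orientation: [-1.298, -1.061, 1.06]
force: [3.7, 2.4, 0.3]
opening: 0.0205
```

```bash
python3 st.py; python3 snap.py 14 scene
```

```text
t 15.85 r 68.6 ang 11.8 travel mm 79.1 Ftan 0.4 Frad 3.2 Fax 3.0 0.0205 [ 0.5958 -0.1565  0.1258]
15.9 [ 0.5957 -0.1566  0.1258] [3.1867 3.2478 0.8119] [ 0.9309 -1.2576 -0.253 ] 0.020391064083604412 [-0.98    0.1991 -0.0009]
```

The tangential load is about 0, so the rest carries everything. I release with a partial opening and withdraw straight up.

>>> {"fn": "apply_moves", "kwargs": {"series": [180, 0, 0, 0, 0, 120, 0, 0, 0, 0, 110, 0, 0, 0, 0, 110, 0, 0, 0, 0]}}

```text
time_s: 16.3
ee_pos: [0.5949, -0.1569, 0.1252]
orientation: [-1.297, -1.059, 1.061]
force: [0.6, 0.5, -0.5]
opening: 0.0484
```

```bash
python3 st.py; python3 snap.py 15 scene
```

```text
t 16.3 r 67.7 ang 11.4 travel mm 79.4 Ftan 0.6 Frad 0.4 Fax 0.6 0.0484 [ 0.5949 -0.1569  0.1252]
16.35 [ 0.595  -0.1569  0.1253] [0.368  0.0108 0.2595] [-0.0187  0.0292 -0.0333] 0.04860121747706237 [-0.9799  0.1994  0.0006]
```

View pics/scene15.png

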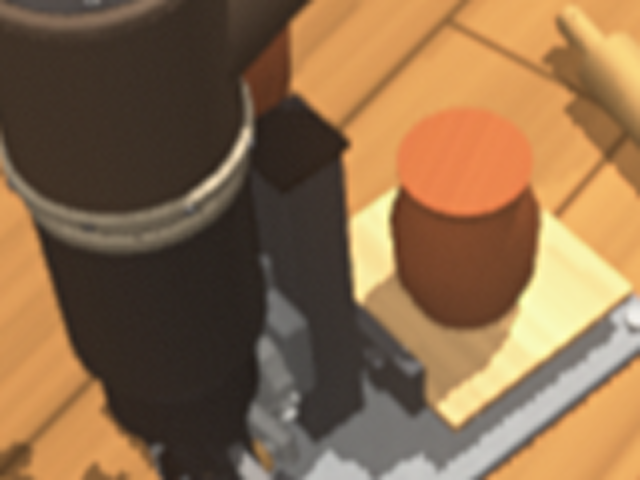

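The jar is upright on the lowered deck and the gripper is open around the handle with no force on it. I withdraw upward, then aside.

>>> {"fn": "apply_moves", "kwargs": {"series": [110, 0, 0, 15, 0, 110, 0, 0, 30, 0, 110, 0, 0, 40, 0, 110, 0, 0, 45, 0, 110, 0, 0, 45, 0]}}

```text
time_s: 16.85
ee_pos: [0.5948, -0.1568, 0.302]
orientation: [-1.297, -1.06, 1.061]
force: [1.3, -1.0, 0.7]
opening: 0.0486
```

>>> {"fn": "apply_moves", "kwargs": {"series": [110, -15, -40, 0, 0, 110, -15, -40, 0, 0, 110, -15, -40, 0, 0, 110, -15, -40, 0, 0, 110, -15, -40, 0, 0]}}

```text
time_s: 17.35
ee_pos: [0.5194, -0.3581, 0.3005]
orientation: [-1.297, -1.06, 1.06]
force: [0.7, -0.2, 0.0]
opening: 0.0485
```

>>> {"fn": "apply_moves", "kwargs": {"series": [110, -15, -40, 0, 0, 110, -15, -40, 0, 0, 110, 0, 0, 0, 0, 110, 0, 0, 0, 0]}}

```text
time_s: 17.75
ee_pos: [0.4895, -0.4376, 0.2998]
orientation: [-1.297, -1.058, 1.059]
force: [0.1, 0.9, -0.6]
opening: 0.0485
```

```bash
python3 st.py; python3 snap.py 16 scene; python3 lv.py 11 16; python3 - <<'E'
from h import *
import cv2
S=dict(np.load("scene16.npz"));cv2.imwrite("pics/s16full.png",S["image"])
for k in (0,14,15,16):
    S=dict(np.load(f"scene{k}.npz"))
    print(k,"jar top",np.median([dep(S,u,v) for u in range(256,266) for v in range(184 if k else 160,194 if k else 170)],axis=0).round(4))
E
```

```text
t 17.75 r 189.0 ang 84.3 travel mm 22.2 Ftan -0.1 Frad -0.6 Fax 0.9 0.0485 [ 0.4895 -0.4376  0.2998]
17.8 [ 0.4901 -0.4368  0.3001] [-0.2597  0.6854  0.2614] [ 0.0436  0.0069 -0.0314] 0.048761922395860524 [-0.9798  0.2002  0.0006]
0 jar top [0.582  0.0908 0.2527]
14 jar top [0.5852 0.0855 0.1756]
15 jar top [0.5851 0.0861 0.1758]
16 jar top [0.5849 0.0864 0.1755]
```

View pics/scene16.png

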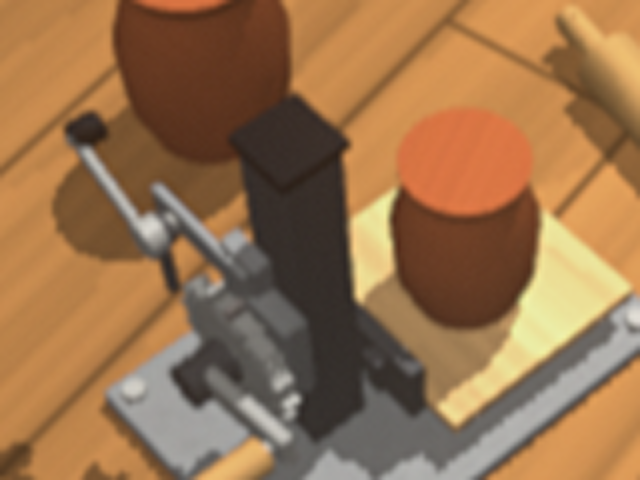

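View pics/lv_11_16.png

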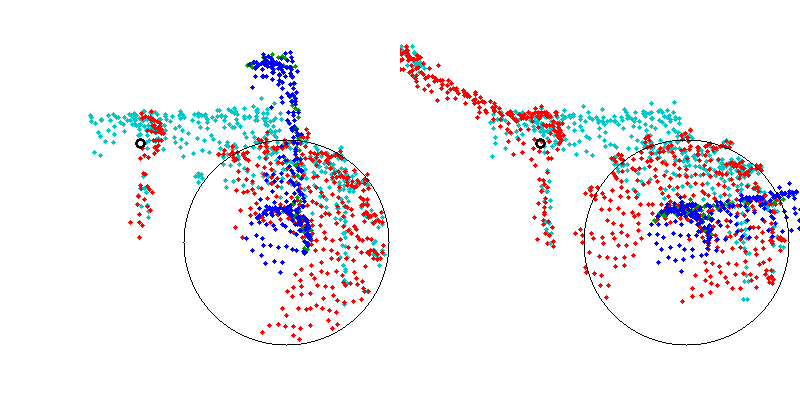

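View pics/s16full.png

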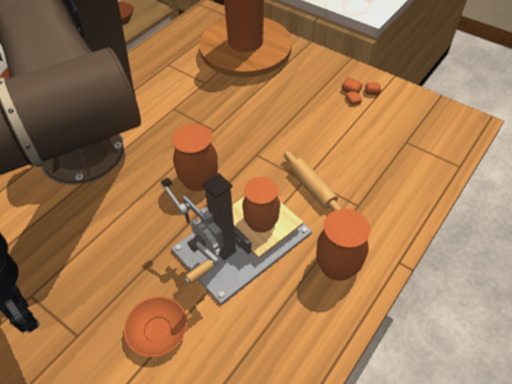

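The deck is down 77 mm and held still through the release (jar top at z 0.1756, 0.1758 and 0.1755). The lever is up with its knob at (87,128), the pawl hangs free, the jar is upright, and the dish and pin have not moved. I hand in.

```bash
python3 -c "
from workcell import hand_in
print(hand_in())"
```

```text
the job is handed in; nothing more can be done
None
```

The jar is down: the deck rests on the screw rest, the lever is left up, and the gripper is well clear of everything. The job took about 18 s of robot time.

- **Lever:** I lifted it by its knob to about 0.5 rad, and it stayed there after I let go.
- **Winding up:** I wound the crank up about 0.2 rad. The depth image then showed the pawl swung clear of the ratchet wheel.
- **Lowering:** I let the crank back at no more than about 1 rad/s (under 50 mm/s at the deck). From about 50 mm of travel I went in small steps, checking the load on the handle.
- **Landing:** The handle load fell from about 12 N to about 0.4 N between roughly 76 and 79 mm of travel, so the rest took the whole weight without being forced. Then I released the handle and withdrew.

**Last checks:** The jar top is 77 mm lower and moved less than 0.5 mm through the release. The jar is upright, the pawl is out, and the dish and rolling pin look untouched.

**One small disagreement:** The crank angle gave 79 mm of total travel, against 77 mm of drop in the images plus the 2 mm start. Both match to within the camera's accuracy.

No check failed; the hand-in itself reports no verdict.

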